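# Hold the annealing kiln's lid open

## Robot

A 6-joint arm with a two-finger parallel gripper is mounted at the origin on the work surface. World frame = base frame: x ahead of the robot, y to its left, z up, the work surface at z = 0. Lengths are in m, angles in rad, forces in N, time in s.
With the tool pointing down it reaches from about 0.35 to 0.925 m from the base axis. Payload 6.4 kg.
Tool frame: the origin (TCP) lies at the very end of the fingers, on their centre line; the grasp point (between the pads) lies 19 mm behind it; z points along the fingers, y is the line along which they close (so a half turn about z gives the same grasp; the last joint's range is limited). The gripper opens to 94 mm and grips with 3 to 60 N. Pads are 16 mm wide; open, the fingers measure 119 mm over their backs; the gripper's body (75 mm by 177 mm) begins 78 mm behind the grasp point.
Start: joints at [-1.303, 0.245, 1.558, -0, 1.339, -0.174], TCP at [0.278, -0.588, 0.205] pointing down, gripper open.
Joint ranges: [-3.13, 3.13], [-1.02, 2.26], [0.13, 2.54], [-0.95, 4.09], [0.21, 2.88], [-2.74, 2.74]. Speed limits (rad/s): [2.57, 2.57, 3.14, 3.14, 3.14, 3.14].

## Interface

Orientations are given as [roll, pitch, yaw] about the fixed x, y, z axes, in that order (R = Rz(yaw) Ry(pitch) Rx(roll)).
In Python, from bench import manip, vision, finder gives the robot as it stands.
- The arm moves only by the shell command python3 -m crank 'ROWS' [OPENING] [FORCE]. ROWS is JSON, a list that holds one entry, the list of rows, each a list of 6 numbers: the shift along the tool's x, y, z in mm, then the turn, a rotation vector about the tool's x, y, z in rad. A call has exactly 10 rows; each row is the pose to reach, as a shift and turn from the pose commanded when the call began, along the tool's axes at that moment; what a row does not reach only later rows make up. A row lasts 1/10 s, in which the tool goes at most 50 mm and 8.59 degrees, less where a joint would pass 70% of its speed; a pose out of reach is approached as far as the arm can. A call with a gripper value outside its range is refused whole. OPENING is the finger opening in mm, from 0 to 94, set as the call begins (- or left out, the last holds). The fingers move at their own pace and stop on an object; FORCE is the grip in N (left out, the last holds). Time passes only in rows, so rows that repeat a pose let the fingers close, or fill a call up. It gives the time, the measured TCP pose, the force, the opening and the grip force at its end, in the units of the state.
- manip.get_state(): the state, without advancing time (a new reading comes with each control period).
- vision.grab_frame(name): name is "scene" or "top" or "wrist"; returns the picture (400x640x3 uint8, red, green, blue); there is no depth.
- vision.camera_info(name): a dict with "fovy" (degrees; the focal length in pixels is half the picture's height over the tangent of half this angle, whatever the lens; pixels are square), "cx", "cy" (the principal point, pixels), "distortion" ([k1, k2, p1, p2, k3] as OpenCV has them; the pictures are not rectified), "world_from_camera" (4x4, takes a point from camera to world coordinates). Camera axes: x right, y down, z forward; pixel columns grow to the right and rows downward; lengths in m; the calibration is good to about 2 mm. A picture is of the moment at which its call begins: read the wrist's pose just before it. camera_info takes no time and is no camera call; for the wrist camera it gives the pose at the moment of the call.
- manip.finish_job(): hands the job in; it is judged then, once.
Trained networks look in the newest picture that a camera, given by its name, has taken for a name from the list of things; names that differ only in an ending like _2 or _b are one class to them, and where a whole thing is asked for, a point or a joint stands for the part that bears it (a point fixed in the world has none). Each returns a list of dicts, best first, with "conf" (0 to 1); they miss things now and then, are a little off and sometimes report something else, mostly with a low value. They report only what shows in the picture. A call takes as long as a camera call. They do not tell look-alikes from the thing itself.
- finder.find_in(camera, target): "xyz" ([x, y, z] in m, in world coordinates, good to about 4 mm: the middle of the surface that is visible of it).
The state is a dict: "time": time; "joint_positions": joint angles; "dq": joint speeds; "joint_torque": joint torques, N m; "position": TCP position; "tcp_rot": TCP orientation; "wrist_force": force on the tool from outside, world axes, zero at the start; "torque": the same for the moment, N m; "opening": finger opening in m; "grip_force": force on a finger pad.
Only numpy, scipy, OpenCV 4.12 (cv2) and the standard library are available. Lean on these libraries where they do the work, as an engineer would, in place of code of your own. Each camera call takes 0.05 s, during which the arm holds its last target. There are 200 camera calls.

## Task

Switch off the bench kiln by pressing the push button on its controller box fully down and letting it come back up. Only then lift the kiln's lid (it has a wooden handle) and hold it open at 45 degrees so that the finished glass can be taken out; the lid falls shut by itself, so finish while still holding it there. Leave the other things on the bench where they stand.

Things in the scene. Friction and masses are not known exactly. Their poses are not given: they have to be found in the camera images.
- kiln: Fixed bench kiln: steel-clad firebrick box, 200 mm deep (x), 240 mm wide (y), 115 mm high to its rim; the 30 mm thick lid lies on the rim, its top 145 mm up. Origin: centre of the underside, on the bench; z up; its front (handle side) faces its own -x, the hinge is at its +x side. It stands within 0.35 rad of square to the robot.
- lid_hinge (a point): Middle of the lid's hinge axis, at the kiln's rear rim, 100 mm behind the kiln's origin and 115 mm up. The axis is the kiln's y. With the lid at angle a, the handle's grip point lies 250 cos(a) - 15 sin(a) mm in front of this point (towards the kiln's -x) and 250 sin(a) + 15 cos(a) mm above it.
- lid (a joint): Lid angle in rad: 0 shut, grows as the front edge rises, stop at 1.25. No spring or catch: the lid (about 0.55 kg, mass varies by 30 %) falls shut whenever it is let go. It turns easily; about 2 to 4 N at the handle lift it.
- lid_handle (a point): Grip point on the lid's handle: a round wooden bar, 24 mm thick, 60 mm long, sticking straight forwards from the middle of the lid's front edge on a 12 mm steel stem. The point is on the bar's axis, 50 mm in front of the edge, 130 mm above the bench when shut; wood reaches 25 mm behind and 35 mm in front of it. Can be pinched from above across the kiln's y and turns in a grip kept vertical.
- controller: Fixed grey controller box beside the kiln, on its left or right: 130 mm (x) by 100 mm (y) by 70 mm high. Origin at the centre of the underside. On its top a dark display window at its +x end (away from the robot) and the push button 30 mm from the centre towards its -x end.
- stop_button_top (a point): Centre of the top of the push button's round black cap, 32 mm in diameter, in a round steel collar of 48 mm; the cap's top stands 92 mm above the bench, 10 mm above its collar. Pressed straight down.
- stop_button (a joint): Button travel in m: 0 released, 0.006 fully down (takes 5 N); springs back when let go.
- rod_block: Bystander: loose wooden block 120 x 90 x 60 mm with short glass rods standing in it, up to about 120 mm high in all, on the other side of the kiln from the controller. Origin at the centre of its underside.
- jar: Bystander: loose open glass jar, 68 mm wide, 85 mm high, beside the kiln further from the robot. Origin at the centre of its underside.
- mould: Bystander: loose dark round marble mould, 68 mm wide, 30 mm high, on the other side from the jar. Origin at the centre of its underside.
Mind the look-alikes: they are no part of the job. Several things have the shape of the controller; the one meant has the colours described above.

How it is judged:
On the way, in this order (a step that is already met when the one before it is completed fails the run):
1. the button is fully down while the lid is shut (value of joint stop_button above 0.005 m and value of joint lid below 0.05 rad), for 0.05 s.
2. the button is released and has come back up, the lid still shut (value of joint stop_button below 0.001 m and value of joint lid below 0.05 rad), for 0.1 s.
3. the lid is held by the fingers at 45 degrees, give or take 8 (value of joint lid between 0.645 and 0.925 rad and contact force between the fingers and kiln above 1 N), for 0.3 s.
At the end, for the whole second after the job is handed in: The lid stands still at 45 degrees (37 to 53), carried by the gripper's fingers (contact force above 1 N) through the last second; the button is up again (all of step 3 and velocity of joint lid between -0.1 and 0.1 rad/s and value of joint stop_button below 0.001 m); the arm keeps its last pose, push and grip.
It fails at once if the rod block is shifted by more than 30 mm or tipped over (distance of rod_block from where it was at the start of the episode above 0.03 m or angle between rod_block's own z axis and vertical above 0.4 rad).
It fails at once if the glass jar is shifted by more than 30 mm or tipped over (distance of jar from where it was at the start of the episode above 0.03 m or angle between jar's own z axis and vertical above 0.4 rad).
It fails at once if the marble mould is shifted by more than 30 mm or tipped over (distance of mould from where it was at the start of the episode above 0.03 m or angle between mould's own z axis and vertical above 0.4 rad).
It also fails if it takes over 58 s, if anything falls off the work surface, if the arm or the gripper's body presses on something with over 40 N, if the wrist force passes 120 N, or if a joint passes its speed limit or range.

## Working session

There is one attempt and no reset: what is moved stays moved. The work goes in short steps, Python scripts to look and compute and a shell command to move; the robot and the scene stay as the last step left them, time stands still between calls to the robot, and variables do not carry over. Pictures are saved under pics/ and viewed, at most 10 in all, crops included, and the job is handed in when it is done.

```bash
mkdir -p pics
cat > h.py <<'E'
import numpy as np, cv2
from bench import manip, vision, finder
def save(c,n):
    im=vision.grab_frame(c); cv2.imwrite(f'pics/{n}.png',im[:,:,::-1]); return im
def ray(c,px,info=None):
    i=info or vision.camera_info(c); f=200/np.tan(np.radians(i['fovy'])/2)
    K=np.array([[f,0,i['cx']],[0,f,i['cy']],[0,0,1]])
    p=cv2.undistortPoints(np.array([[px]],float),K,np.array(i['distortion'],float))[0,0]
    T=np.array(i['world_from_camera']); return T[:3,3],T[:3,:3]@np.array([p[0],p[1],1])
def atz(c,px,z,info=None):
    o,d=ray(c,px,info); return o+d*(z-o[2])/d[2]
def proj(c,P):
    i=vision.camera_info(c); f=200/np.tan(np.radians(i['fovy'])/2)
    K=np.array([[f,0,i['cx']],[0,f,i['cy']],[0,0,1]]); T=np.linalg.inv(np.array(i['world_from_camera']))
    return cv2.projectPoints(np.array([P],float),cv2.Rodrigues(T[:3,:3])[0],T[:3,3],K,np.array(i['distortion'],float))[0][0,0]
def tri(rs):
    A=0;b=0
    for o,d in rs:
        d=d/np.linalg.norm(d);M=np.eye(3)-np.outer(d,d);A=A+M;b=b+M@o
    return np.linalg.solve(A,b)
E
python3 - <<'E'
from h import *
print(manip.get_state())
for c in('top','scene'):
    save(c,c+'1')
    for t in('kiln','lid_handle','controller','stop_button_top','rod_block','jar','mould'):
        print(c,t,[(np.round(d['xyz'],3).tolist(),round(d['conf'],2),proj(c,d['xyz']).round().tolist()) for d in finder.find_in(c,t)])
E
```

```text
{'time': 0.0, 'joint_positions': array([-1.30310681e+00,  2.45805654e-01,  1.55900333e+00, -5.95435096e-06,
        1.33871680e+00, -1.74074014e-01]), 'dq': array([ 0.00043711,  0.0005372 , -0.00124476,  0.00032501,  0.00079533,
        0.0007173 ]), 'joint_torque': array([ 2.76855135e-03, -4.15840352e+01, -3.14599228e+01,  6.86011976e-02,
        3.32490192e-02, -1.31143593e-04]), 'position': array([ 0.27775373, -0.58699708,  0.2043565 ]), 'tcp_rot': array([-3.13968774e+00, -3.29105915e-04,  4.41764590e-01]), 'wrist_force': array([-1.08339483,  0.09794967,  0.19698462]), 'torque': array([-0.07052155,  0.00059882, -0.00391729]), 'grip_force': 0.0, 'opening': 0.09404355739727885}
top kiln [([0.661, 0.043, 0.147], 0.94, [324.0, 155.0])]
top lid_handle [([0.66, 0.049, 0.148], 0.8, [322.0, 155.0])]
top controller [([0.321, 0.274, 0.067], 0.81, [233.0, 294.0]), ([0.501, 0.314, 0.071], 0.73, [217.0, 223.0]), ([0.474, 0.48, 0.068], 0.61, [153.0, 234.0])]
top stop_button_top [([0.291, 0.28, 0.088], 0.63, [229.0, 308.0]), ([0.45, 0.491, 0.089], 0.56, [146.0, 244.0])]
top rod_block []
top jar [([0.712, 0.282, 0.049], 0.69, [231.0, 142.0])]
top mould [([0.712, -0.316, 0.031], 0.69, [454.0, 143.0])]
scene kiln [([0.709, -0.003, 0.146], 0.56, [322.0, 234.0]), ([0.519, -0.324, 0.064], 0.38, [156.0, 269.0])]
scene lid_handle [([0.685, 0.027, 0.145], 0.73, [327.0, 225.0])]
scene controller [([0.342, 0.256, 0.06], 0.91, [321.0, 170.0]), ([0.505, 0.464, 0.06], 0.83, [404.0, 173.0]), ([0.521, 0.304, 0.072], 0.58, [369.0, 186.0])]
scene stop_button_top [([0.29, 0.267, 0.089], 0.44, [314.0, 155.0]), ([0.475, 0.314, 0.095], 0.4, [362.0, 172.0])]
scene rod_block [([0.522, -0.324, 0.062], 0.81, [157.0, 270.0]), ([0.716, 0.262, 0.059], 0.49, [406.0, 227.0])]
scene jar [([0.715, 0.265, 0.062], 0.91, [407.0, 226.0])]
scene mould [([0.714, -0.318, 0.025], 0.6, [193.0, 337.0])]
```

View pics/top1.png

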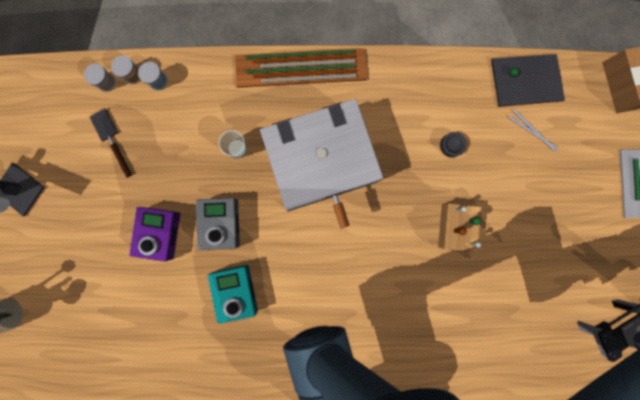

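View pics/scene1.png

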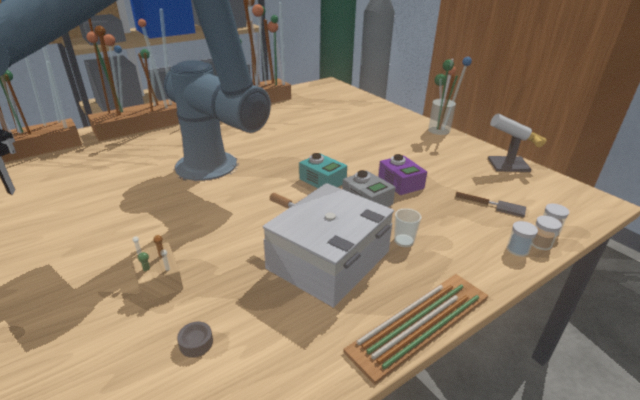

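The top view shows the grey controller at (217,223) with its button at (214,235). The teal and purple boxes are look-alikes. The kiln's lid corners are near (262,128), (354,101), (382,178) and (289,209), and the handle runs from (335,197) to (344,226). In the scene view the button is at (362,176) and the handle is near (282,200).

Run:
```python
from h import *
B=tri([ray('top',(214.5,235)),ray('scene',(362,175.5))]);print('button',B, atz('top',(214.5,235),.092), atz('scene',(362,175.5),.092))
C=[atz('top',p,.145) for p in((262,128),(354,101),(382,178),(289,209))]
for a,b in((0,1),(1,2),(2,3),(3,0)):
    d=C[b]-C[a];print(np.linalg.norm(d),np.degrees(np.arctan2(d[1],d[0])))
print(np.mean(C,0),C)
print('handle ends',atz('top',(336,198),.13),atz('top',(344,226),.13),atz('scene',(271,196),.13))
a=cv2.imread('pics/top1.png')[90:260,180:400]; b=cv2.imread('pics/scene1.png')[140:240,250:400]
o=np.zeros((600,770,3),np.uint8)
a=cv2.resize(a,None,fx=1.0*3.5,fy=3.5,interpolation=2);o[:595,:770]=a
cv2.imwrite('pics/c1.png',o)
cv2.imwrite('pics/c2.png',cv2.resize(b,None,fx=5,fy=5,interpolation=2))
```

```text
button [0.47125525 0.31765636 0.08020396] [0.47177478 0.31523216 0.092     ] [0.48665235 0.3032176  0.092     ]
0.23111109094189963 -73.71645513548002
0.1981288220536241 -161.29920555822295
0.2330799994214185 107.89395727098336
0.20460546304269742 18.09831257606533
[0.66430633 0.0478194  0.145     ] [array([0.72744343, 0.19051094, 0.145     ]), array([ 0.79224491, -0.03132932,  0.145     ]), array([ 0.60457614, -0.0948546 ,  0.145     ]), array([0.53296085, 0.12695058, 0.145     ])]
handle ends [0.55875893 0.01467085 0.13      ] [ 0.49139945 -0.00363146  0.13      ] [ 0.48840633 -0.00663379  0.13      ]
```

View pics/c1.png

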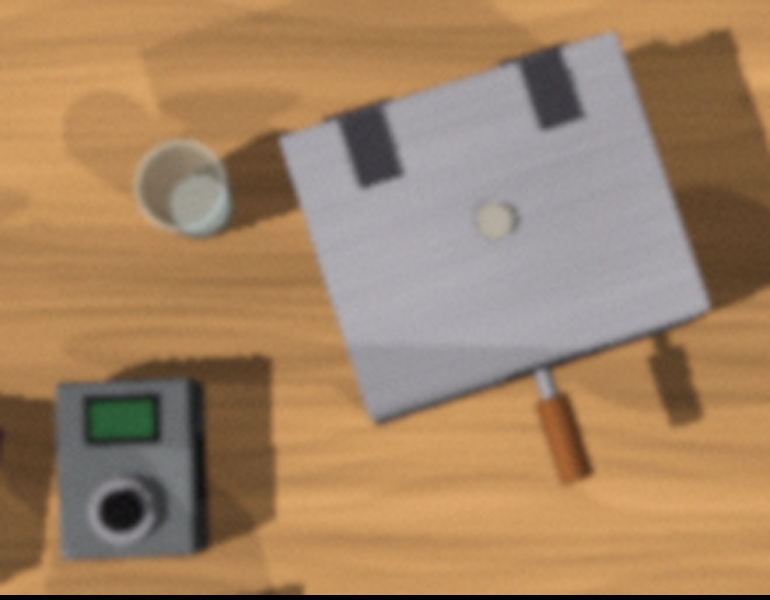

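View pics/c2.png

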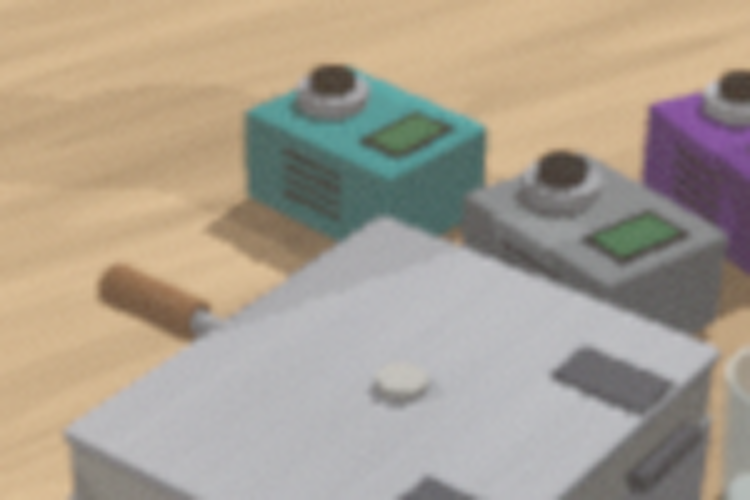

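The enlarged top crop puts the button cap at full-image pixel (214.9,235.7). The handle's wood runs from (336.9,203.7) to (344.9,227.1). In the scene crop the cap is at (362.4,174) and the wood runs from (291,205) to (272.4,196.6).

Run:
```python
from h import *
R=ray
print('button',tri([R('top',(214.9,235.7)),R('scene',(362.4,174))]), atz('top',(214.9,235.7),.092), atz('scene',(362.4,174),.092))
C=[atz('top',p,.145) for p in((260.3,129.4),(355.4,99.4),(382.9,178),(287.4,209.1))]
for a,b in((0,1),(1,2),(2,3),(3,0)):
    d=C[b]-C[a];print(np.linalg.norm(d),np.degrees(np.arctan2(d[1],d[0])))
c=np.mean(C,0);print(c)
yw=np.radians(18);print('grip from box',c-0.15*np.array([np.cos(yw),np.sin(yw),0]))
print('h',tri([R('top',(340.9,215.4)),R('scene',(281.7,200.8))]),atz('top',(336.9,203.7),.13),atz('top',(344.9,227.1),.13),atz('scene',(291,205),.13),atz('scene',(272.4,196.6),.13))
from scipy.spatial.transform import Rotation as Ro
s=manip.get_state();M=Ro.from_euler('xyz',s['tcp_rot']).as_matrix();print(M.round(3))
for t in([.469,.316,.20],[.469,.316,.14]): print((M.T@(np.array(t)-s['position'])*1000).round())
print(vision.camera_info('wrist'))
```

```text
button [0.47067856 0.31697112 0.0851384 ] [0.4700331  0.31423072 0.092     ] [0.48032539 0.31008947 0.092     ]
0.24045896032237937 -72.54385004797695
0.20149472870276114 -162.01635109930263
0.23879169879437026 107.4981212863719
0.20169187329845206 18.456823568133572
[0.66440259 0.04837127 0.145     ]
grip from box [0.52174411 0.00201872 0.145     ]
h [0.51802428 0.00506694 0.12709167] [0.54503012 0.01269091 0.13      ] [ 0.48874428 -0.00575486  0.13      ] [0.55260248 0.01394181 0.13      ] [ 0.49291062 -0.00507846  0.13      ]
[[ 0.904  0.428  0.   ]
 [ 0.428 -0.904 -0.   ]
 [ 0.     0.    -1.   ]]
[ 559. -735.    5.]
[ 559. -735.   65.]
{'fovy': 61.452361168061884, 'cx': 317.51030310134746, 'cy': 199.78105480079753, 'distortion': array([-0.01201433,  0.        ,  0.        ,  0.        ,  0.        ]), 'world_from_camera': array([[ 4.26093677e-01, -8.67076796e-01, -2.58112396e-01,
         3.54473063e-01],
       [-9.04678581e-01, -4.08672799e-01, -1.20595221e-01,
        -5.52798161e-01],
       [-9.18197569e-04,  2.84893618e-01, -9.58558701e-01,
         3.85117945e-01],
       [ 0.00000000e+00,  0.00000000e+00,  0.00000000e+00,
         1.00000000e+00]])}
```

Measured: the kiln's yaw is about 18.1° and the lid measures 240 × 201 mm, which fits. The grip point is near (0.519, 0.003, 0.127), against 0.130 expected. The button is near (0.471, 0.315). I'll move over the button with the fingers closed.

```bash
python3 -m crank '[[[20,-23,-20,0,0,0.06],[50,-58,-20,0,0,0.126],[80,-93,-20,0,0,0.126],[110,-128,-20,0,0,0.126],[140,-162,-20,0,0,0.126],[172,-199,-20,0,0,0.126],[204,-236,-20,0,0,0.126],[236,-273,-20,0,0,0.126],[268,-310,-20,0,0,0.126],[300,-347,-20,0,0,0.126]]]' 0 10
python3 - <<'E'
from h import *
from scipy.spatial.transform import Rotation as Ro
s=manip.get_state();M=Ro.from_euler('xyz',s['tcp_rot']).as_matrix();print(s['position'],s['tcp_rot'])
print((M.T@(np.array([.471,.315,.17])-s['position'])*1000).round())
E
```

```text
time: 1.8
position: [0.4009, -0.1439, 0.2258]
tcp_rot: [3.141, -0.001, 0.315]
wrist_force: [0.1, -0.3, -0.0]
opening: 0.0176
grip_force: 0.0
[ 0.40092196 -0.14385108  0.22580565] [ 3.14068389e+00 -8.55670209e-04  3.15149789e-01]
[ 209. -415.   56.]
```

```bash
python3 -m crank '[[[21,-42,0,0,0,0],[44,-88,0,0,0,0],[67,-133,0,0,0,0],[90,-179,0,0,0,0],[113,-224,0,0,0,0],[136,-270,0,0,0,0],[159,-315,10,0,0,0],[180,-357,20,0,0,0],[198,-393,30,0,0,0],[209,-415,36,0,0,0]]]'
python3 -m crank '[[[0,0,0,0,0,0],[0,0,0,0,0,0],[0,0,0,0,0,0],[0,0,0,0,0,0],[0,0,0,0,0,0],[0,0,0,0,0,0],[0,0,0,0,0,0],[0,0,0,0,0,0],[0,0,0,0,0,0],[0,0,0,0,0,0]]]'
python3 - <<'E'
from h import *
i=vision.camera_info('wrist');save('wrist','w1')
print(proj('wrist',[.471,.315,.092]),manip.get_state()['position'],[ (d['xyz'],d['conf']) for d in finder.find_in('wrist','stop_button_top')])
E
```

```text
time: 2.8
position: [0.4699, 0.3166, 0.1884]
tcp_rot: [-3.141, 0.001, 0.319]
wrist_force: [0.1, 0.5, -0.3]
opening: 0.0004
grip_force: 0.0
time: 3.8
position: [0.4705, 0.3137, 0.1894]
tcp_rot: [3.142, 0.0, 0.316]
wrist_force: [-0.1, -1.2, -0.7]
opening: 0.0004
grip_force: 0.0
[315.42914723 200.89223957] [0.47050358 0.31376719 0.18943923] [([0.449, 0.4918, 0.089], 0.81), ([0.4698, 0.3213, 0.0901], 0.74), ([0.5079, 0.3188, 0.0672], 0.62)]
```

View pics/w1.png

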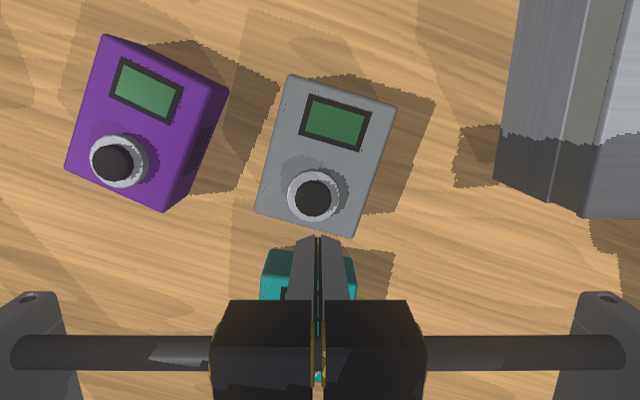

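The cap shows at (314,198), 3 px from the predicted (315,201), so the position is right. I'll press straight down.

```bash
python3 -m crank '[[[0,1,30,0,0,0],[0,1,60,0,0,0],[0,1,80,0,0,0],[0,1,92,0,0,0],[0,1,96,0,0,0],[0,1,99,0,0,0],[0,1,102,0,0,0],[0,1,104,0,0,0],[0,1,105,0,0,0],[0,1,105,0,0,0]]]'
python3 -c "
from h import *
s=manip.get_state();print(s['wrist_force'],s['position'])"
```

```text
time: 4.9
position: [0.4716, 0.3131, 0.0862]
tcp_rot: [3.142, -0.001, 0.316]
wrist_force: [-2.9, -1.4, 7.9]
opening: 0.0006
grip_force: 4.1
[-2.87723269 -1.37621925  7.9040521 ] [0.47157181 0.31312163 0.08619408]
```

```bash
python3 -m crank '[[[0,0,1,0,0,0],[0,0,2,0,0,0],[0,0,2,0,0,0],[0,0,2,0,0,0],[0,0,2,0,0,0],[0,0,2,0,0,0],[0,0,2,0,0,0],[0,0,2,0,0,0],[0,0,2,0,0,0],[0,0,2,0,0,0]]]'
```

```text
time: 5.9
position: [0.4717, 0.3132, 0.086]
tcp_rot: [3.141, -0.001, 0.316]
wrist_force: [-7.3, -3.8, 18.7]
opening: 0.0006
grip_force: 9.2
```

The button is at its stop: 18.7 N with no further motion. I'll release it, then travel to above the handle.

```bash
python3 -m crank '[[[0,0,-10,0,0,0],[0,0,-30,0,0,0],[0,0,-65,0,0,0],[0,0,-100,0,0,0],[0,0,-122,0,0,0],[-7,35,-122,0,0,0],[-15,80,-122,0,0,0],[-23,125,-122,0,0,0],[-31,170,-122,0,0,0],[-39,215,-122,0,0,0]]]'
python3 -m crank '[[[-6,38,0,0,0,0],[-11,70,0,0,0,0],[-14,90,0,0,0,0],[-14,94,0,0,0,0],[-14,94,0,0,0,0],[-14,94,0,0,0,0],[-14,94,0,0,0,0],[-14,94,0,0,0,0],[-14,94,0,0,0,0],[-14,94,0,0,0,0]]]' 60 15
python3 - <<'E'
from h import *
save('wrist','w2')
s=manip.get_state();print(s['position'],s['tcp_rot'],s['opening'],[ (d['xyz'],d['conf']) for d in finder.find_in('wrist','lid_handle')])
for P in([.519,.003,.13],[.543,.011,.13],[.486,-.008,.13],[.567,.019,.13]): print(proj('wrist',P))
E
```

```text
time: 6.9
position: [0.5009, 0.0946, 0.2049]
tcp_rot: [3.141, -0.002, 0.316]
wrist_force: [0.7, 0.2, 0.1]
opening: 0.0007
grip_force: 0.0
time: 7.9
position: [0.5164, 0.003, 0.2045]
tcp_rot: [-3.142, -0.0, 0.316]
wrist_force: [0.2, -0.9, -0.1]
opening: 0.0598
grip_force: 0.0
[0.51643025 0.00283825 0.20448598] [ 3.14151044e+00 -6.31788008e-05  3.16209881e-01] 0.06031519183722082 [([0.6091, 0.0262, 0.1457], 0.62)]
[317.23384083 207.22510509]
[316.98588095 176.00823809]
[317.5537199  247.48332051]
[316.72396443 143.02479774]
```

View pics/w2.png

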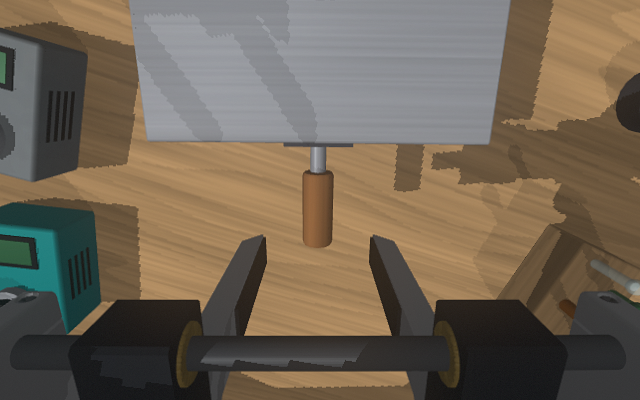

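The wood runs from rows 171 to 246 at column 318, against a prediction of 176 to 247 at 317, so the fingers are aligned and square to it. I'll descend and grip.

```bash
python3 -m crank '[[[1,0,30,0,0,0],[2,0,60,0,0,0],[2,0,80,0,0,0],[2,0,90,0,0,0],[2,0,94,0,0,0],[2,0,94,0,0,0],[2,0,94,0,0,0],[2,0,94,0,0,0],[2,0,94,0,0,0],[2,0,94,0,0,0]]]'
python3 -m crank '[[[0,0,0,0,0,0],[0,0,0,0,0,0],[0,0,0,0,0,0],[0,0,0,0,0,0],[0,0,0,0,0,0],[0,0,0,0,0,0],[0,0,0,0,0,0],[0,0,0,0,0,0],[0,0,0,0,0,0],[0,0,0,0,0,0]]]' 10 15
python3 - <<'E'
import numpy as np
for a in np.radians([5,10,15,20,25,30,35,40,45]): print(np.degrees(a).round(),(250-250*np.cos(a)+15*np.sin(a)).round(1),(250*np.sin(a)+15*np.cos(a)-15).round(1))
E
```

```text
time: 9.0
position: [0.5187, 0.0032, 0.111]
tcp_rot: [3.141, -0.001, 0.316]
wrist_force: [0.7, -0.2, 1.3]
opening: 0.0601
grip_force: 0.0
time: 10.0
position: [0.5181, 0.0037, 0.1104]
tcp_rot: [-3.141, 0.0, 0.316]
wrist_force: [-1.5, 4.3, 1.6]
opening: 0.0238
grip_force: 15.0
5.0 2.3 21.7
10.0 6.4 43.2
15.0 12.4 64.2
20.0 20.2 84.6
25.0 29.8 104.2
30.0 41.0 123.0
35.0 53.8 140.7
40.0 68.1 157.2
45.0 83.8 172.4
```

Gripped on 23.8 mm, where the bar is 24 mm. I'll lift along the arc at about 2.5° per row.

```bash
python3 -m crank '[[[1,0,-11,0,0,0],[2,0,-22,0,0,0],[4,0,-32,0,0,0],[6,0,-43,0,0,0],[9,0,-54,0,0,0],[12,0,-64,0,0,0],[16,0,-74,0,0,0],[20,0,-85,0,0,0],[20,0,-85,0,0,0],[20,0,-85,0,0,0]]]'
```

```text
time: 11.0
position: [0.5374, 0.0098, 0.1964]
tcp_rot: [-3.141, 0.0, 0.316]
wrist_force: [-3.0, 4.9, -1.4]
opening: 0.0239
grip_force: 15.0
```

```bash
python3 -m crank '[[[5,0,-10,0,0,0],[10,0,-20,0,0,0],[15,0,-29,0,0,0],[21,0,-38,0,0,0],[27,0,-47,0,0,0],[34,0,-56,0,0,0],[41,0,-64,0,0,0],[48,0,-72,0,0,0],[56,0,-80,0,0,0],[64,0,-88,0,0,0]]]'
python3 -m crank '[[[0,0,0,0,0,0],[0,0,0,0,0,0],[0,0,0,0,0,0],[0,0,0,0,0,0],[0,0,0,0,0,0],[0,0,0,0,0,0],[0,0,0,0,0,0],[0,0,0,0,0,0],[0,0,0,0,0,0],[0,0,0,0,0,0]]]'
python3 - <<'E'
from h import *
save('scene','s2'); print(manip.get_state()['position'])
d=manip.get_state()['position']-np.array([.5181,.0037,.1104]);print(np.hypot(d[0],d[1]),d[2])
E
```

```text
time: 12.0
position: [0.5991, 0.0293, 0.2843]
tcp_rot: [3.141, -0.001, 0.316]
wrist_force: [-0.9, 2.7, -3.4]
opening: 0.0235
grip_force: 15.0
time: 13.0
position: [0.5983, 0.0291, 0.2834]
tcp_rot: [3.141, -0.0, 0.316]
wrist_force: [0.3, 0.2, -0.9]
opening: 0.0237
grip_force: 15.0
[0.59828471 0.02905719 0.28345996]
0.08409860541791217 0.17305996446474625
```

View pics/s2.png

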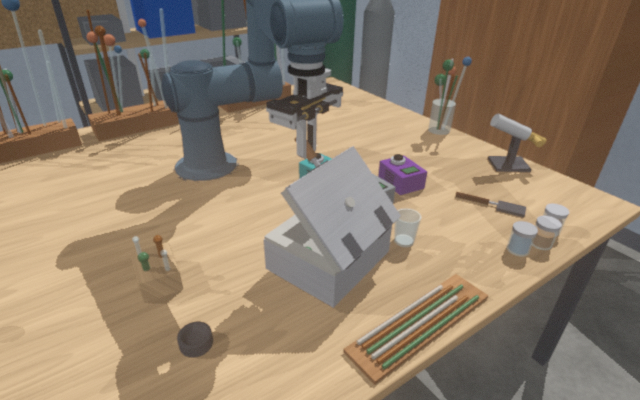

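The lid stands open at about 45°, held by the handle at (311,155). The rod block, jar and mould are where they were, so I'm handing in.

```bash
python3 -c "
from bench import manip
print(manip.finish_job())"
```

```text
the job is handed in; nothing more can be done
None
```

I pressed the kiln's button fully down and let it back up, then lifted the lid to about 45°. The gripper was still holding it there when I handed the job in, and the rod block, jar and mould hadn't moved; no verdict came back.

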